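Latch the shielded test drawer

ROBOT

A 7-joint arm with a two-finger parallel gripper is mounted at the origin on the work surface. World frame = base frame: x ahead of the robot, y to its left, z up, the work surface at z = 0. Lengths are in mm, angles in rad, forces in N, time in s.
With the tool pointing down it reaches from about 400 to 875 mm from the base axis. Payload 4.4 kg.
Tool frame: the origin (TCP) lies midway between the tips of the shut fingers; the grasp point (between the pads) lies 19 mm behind it; z points along the fingers, y is the line along which they close (so a half turn about z gives the same grasp; the last joint's range is limited). The gripper opens to 85 mm and grips with 20 to 120 N. Pads are 22 mm wide; open, the fingers measure 114 mm over their backs; the gripper's body (76 mm by 85 mm) begins 54 mm behind the grasp point. The pads swing forward as they close: fully open they stand 13 mm farther back than shut.
Start: joints at [-0.066, 0.628, 0.038, 1.517, -0.027, 0.996, -0.02], TCP at [650.014, 0.027, 231.313] pointing down, gripper open.
Joint ranges: [-3.06, 3.06], [-0.37, 2.12], [-1.25, 1.32], [0.18, 2.47], [-1.1, 4.24], [0.23, 1.98], [-2.94, 2.94]. Speed limits (rad/s): [2.57, 2.57, 3.14, 3.14, 3.14, 3.14, 3.14].

INTERFACE

Orientations are given as [roll, pitch, yaw] about the fixed x, y, z axes, in that order (R = Rz(yaw) Ry(pitch) Rx(roll)).
In Python, from cell import telemetry, eyes, ctrl, finder gives the robot as it stands.
- The arm moves only by the tool move_arm, never from a script. Its argument "steps" is a list of rows, each a list of 7 numbers: the turn, a rotation vector about the world's x, y, z in degrees, then the shift along the world's x, y, z in m, then the finger opening in m, from 0 to 0.0854. A call has 1 to 5 rows; each row shifts and turns the commanded pose from where the row before left it; what a row does not reach is not made up. A row lasts 1/10 s, in which the tool goes at most 50 mm and 8.59 degrees, less where a joint would pass 70% of its speed; a pose out of reach is approached as far as the arm can. A call with a gripper value outside its range is refused whole. The fingers move at their own pace and stop on an object; the grip force is fixed at half the most. Time passes only in rows, so rows that do not move let the fingers close. It gives the time, the measured TCP pose, the force, the opening and the grip force at its end, in the units of the state.
- telemetry.read_state(): the state, without advancing time (a new reading comes with each control period).
- eyes.get_image(name): name is "scene" or "side" or "wrist"; returns (picture, depth): 384x512x3 uint8, blue, green, red; 384x512 float32, mm along the optical axis (not along the pixel's ray), 0 where there is no reading.
- eyes.calibration(name): a dict with "fx", "fy", "cx", "cy" (pixels), "position" and "attitude" of the camera in the world. Camera axes: x right, y down, z forward; pixel columns grow to the right and rows downward; lengths in mm; the calibration is good to about 2 mm. A picture is of the moment at which its call begins: read the wrist's pose just before it. calibration takes no time and is no camera call; for the wrist camera it gives the pose at the moment of the call.
- ctrl.finish_job(): hands the job in; it is judged then, once.
Trained networks look in the newest picture that a camera, given by its name, has taken for a name from the list of things; names that differ only in an ending like _2 or _b are one class to them, and where a whole thing is asked for, a point or a joint stands for the part that bears it (a point fixed in the world has none). Each returns a list of dicts, best first, with "confidence" (0 to 1); they miss things now and then, are a little off and sometimes report something else, mostly with a low value. They report only what shows in the picture. A call takes as long as a camera call.
- finder.boxes_of(camera, name): "location" ([x, y, z] in mm, in the coordinates of the camera as it stood for that picture, good to about 4 mm: the middle of the surface that is visible of it).
- finder.cut_out(camera, name): "mask" (384x512 bool, what is visible of it).
- finder.pinpoint(camera, name): "location" ([x, y, z] in mm, in the coordinates of the camera as it stood for that picture, good to about 4 mm: a listed point, or the origin of a listed thing).
The state is a dict: "clock": time; "qpos": joint angles; "qd": joint speeds; "tau": joint torques, N m; "eef_pos": TCP position; "tool_rot": TCP orientation; "force": force on the tool from outside, world axes, zero at the start; "torque": the same for the moment, N m; "width": finger opening in mm; "gripper_force": force on a finger pad.
Only numpy, scipy, OpenCV 4.12 (cv2) and the standard library are available. Lean on these libraries where they do the work, as an engineer would, in place of code of your own. Each camera call takes 0.05 s, during which the arm holds its last target. There are 200 camera calls.

TASK

Close the RF shield box on the bench: push its open drawer in until it meets the rubber gasket, hook the latch's wire loop over the hooked keeper on the drawer front until its bar is seated home under the lip, and only then press the lever down flat past centre so that the drawer is pulled tight and stays latched when you let go. Do it gently: keep every push on the drawer, the lever and the keeper under about 20 N, and leave the other things where they lie.

Things in the scene. Friction and masses are not known exactly. Their poses are not given: they have to be found in the camera images.
- shield_box: aluminium shield box 170 deep x 200 wide x 85 mm tall, fixed to the bench. Origin on the bench below the lever pivot, 15 mm behind the housing's front edge. Own x points to its back, y to its left, z up; the drawer comes out along -x. The plain steel draw latch lies on top along its middle, y = 0: lever and loop on the housing, keeper on the drawer front; it moves only in that plane.
- drawer_slide (a joint): how far the drawer is out, m: starts 0.018 to 0.03; slides with 2 N friction, stays where left. It meets the rubber gasket at 0.005; from there to 0 (tight) the gasket pushes back like a spring, 14 N per mm, 70 N at 0: a hand push alone neither stays shut nor may go fully in (too much force); the latch draws the last 5 mm.
- drawer: the drawer's grey front slab, 38 thick (along x) x 200 wide, from 6 to 85 mm above the bench, with flat outer face, and on its top middle a steel pad 33 x 20 mm, 5.5 mm tall, on which the loop's bar can rest and slide. Its origin is no useful point: use point drawer_face.
- drawer_face (a point): on the outer face of the drawer front, middle of its width, 60 mm above the bench. With the drawer 0 out it lies 58 mm out (-x) from the lever pivot
- keeper_seat (a point): where the centre of the loop's 6 mm bar belongs when hooked: on the drawer, against the keeper post's outer (-x) face, midway between pad and lip; 95.5 mm above the bench, 38 mm out from the lever pivot plus drawer_slide. The slot is 10 mm high (5 above and 5 below). Axes as the box's. The bar comes down at least 6 mm outside this point onto the pad, then slides in under the lip.
- keeper_lip (a point): middle of the outer top edge of the keeper's steel lip, which tops the keeper post (18 wide, 8 mm thick) and overhangs outward; lip 18 wide, 4.5 mm thick. This edge is 3 mm farther out (-x) and 9.5 mm higher than keeper_seat.
- lever_pivot (a point): axis of the lever's hinge (along box y), fixed on the housing, 97 mm above the bench
- lever_hinge (a joint): lever angle, rad: 0 = flat, pointing to the back (+x), closed; pi/2 upright; more leans out over the drawer, stop at 2.25. Stays where left (0.06 N m). Loop hooked, tension begins near 1.1 rad, it needs up to about 0.25 N m (some 5 N at the press point), passes dead centre at 0.107 rad and snaps to the stop at 0. Starts 1.5 to 1.8.
- lever: the lever's flat steel handle, 24 wide x 4 mm thick, reaching 70 mm from the pivot, end slightly turned up; origin at the pivot, its x along the handle. The face to press looks out over the drawer when upright and up when flat; it lies 8 mm from the pivot axis.
- lever_press (a point): good place to press: middle of the lever's pressing face, 50 mm along it from the pivot
- loop_hinge (a joint): loop angle relative to the lever, rad. This minus lever_hinge = the loop's elevation above level, pointing out (-x); starts raised 0.45 to 1.0 rad. The loop stays where left (0.045 N m) and turns along with the lever unless its bar is held under the lip.
- loop: wire loop 41 mm wide: two side wires to a 6 mm cross bar, then a short tongue with a grip roll. Origin at its pin, which the lever carries: lever flat, the pin is 14 mm behind (+x) and 1.5 mm below the pivot; it turns with the lever about the pivot (upright: 14 mm above), so leaning the lever further out gives the loop more reach.
- loop_bar (a point): middle of the cross bar, 52 mm from the loop's pin
- loop_grip (a point): middle of the grip roll at the loop's free end: a cylinder 12 mm across, 24 mm long along box y, pinched by its two ends (it can then turn in the grip); with the loop level it is 74 mm out from the pin and 18 mm above it, 22 mm out from the bar
- attenuator: small aluminium RF attenuator block 45 x 22 x 20 mm with a brass stub at each end, lying on the roof of the test box beside the latch; origin at its underside; leave it alone
- filter_block: small aluminium RF filter block 30 x 26 x 16 mm with a brass stub at each end, lying on the roof of the test box; origin at its underside; leave it alone
- eval_board: dark circuit board 75 x 55 mm on 8 mm standoffs, with brass connectors, on the bench; leave it alone
- spanner: steel wrench 140 mm long on the bench; leave it alone
- screwdriver: screwdriver 160 mm long with a black handle on the bench; leave it alone
- swab_jar: white plastic jar 52 mm across, 75 mm tall on the bench; leave it alone
- cap_tray: black plastic tray 100 x 70 x 25 mm with one divider on the bench; leave it alone

How it is judged (in metres and radians):
On the way:
1. the loop's bar lies in the keeper, under its lip, with the lever still up (x of loop_bar in the frame of keeper_seat between -0.003 and 0.003 m and z of loop_bar in the frame of keeper_seat between -0.0045 and 0.0045 m and value of joint lever_hinge above 0.9 rad), for 0.5 s.
At the end, for the whole second after the job is handed in: the lever lies flat past centre (within 0.06 rad of its stop) and still, the loop's bar sits in the keeper under the lip (within 3 mm of its seat in and out, within 4.5 mm in height), and the drawer is drawn tight (less than 2.5 mm out) (x of loop_bar in the frame of keeper_seat between -0.003 and 0.003 m and z of loop_bar in the frame of keeper_seat between -0.0045 and 0.0045 m and value of joint lever_hinge below 0.06 rad and value of joint drawer_slide below 0.0025 m and velocity of joint lever_hinge below 0.05 rad/s); the robot touches nothing.
It fails at once if the robot pushes the drawer front with more than 25 N (contact force between any of the fingers, the arm and drawer above 25 N).
It fails at once if the robot pushes the lever with more than 30 N (contact force between any of the fingers, the arm and lever_c2 above 30 N or contact force between any of the fingers, the arm and lever_c3 above 30 N).
It fails at once if the loop is forced against the keeper's lip or down on the drawer with more than 40 N (contact force between loop and drawer_c3 above 40 N or contact force between loop and drawer_c2 above 40 N).
It fails at once if one of the other things is displaced by more than 25 mm (distance of any of attenuator, filter_block, eval_board, spanner, screwdriver, swab_jar, cap_tray from where it was at the start of the episode above 0.025 m).
It also fails if it takes over 61 s, if anything falls off the work surface, if the arm or the gripper's body presses on something with over 40 N, if the wrist force passes 120 N, or if a joint passes its speed limit or range.

## Working session

There is one attempt and no reset: what is moved stays moved. The work goes in short steps, Python scripts to look and compute and a tool call to move; the robot and the scene stay as the last step left them, time stands still between calls to the robot, and variables do not carry over. Pictures are saved under pics/ and viewed, at most 10 in all, crops included, and the job is handed in when it is done.

Besides the shell and the picture viewer there is one more tool, called after ">>>" by a JSON object that holds its "op" and its "data", one argument or row to a line. move_arm: Moves the arm, as the interface text tells. Its arguments: {"type":"object","properties":{"steps":{"type":"array"}},"required":["steps"]}

```bash
ls; mkdir -p pics; cat > h.py <<'E'
import numpy as np, cv2
from cell import telemetry, eyes, ctrl, finder
from scipy.spatial.transform import Rotation as R
def T(cal):
    a=np.array(cal["attitude"],float)
    M=a if a.shape==(3,3) else (R.from_euler('xyz',a).as_matrix() if a.size==3 else R.from_quat(a).as_matrix())
    return M,np.array(cal["position"],float)
def w(cal,p):
    M,t=T(cal); return M@np.array(p,float)+t
def pt(cam,names):
    c=eyes.calibration(cam)
    for n in names:
        r=finder.pinpoint(cam,n)
        print(cam,n,[(np.round(w(c,d["location"]),1).tolist(),round(d["confidence"],2)) for d in r[:2]])
E
python3 - <<'E'
from h import *
s=telemetry.read_state(); print(s)
for c in ["scene","side"]:
    im,d=eyes.get_image(c); cv2.imwrite(f"pics/{c}0.png",im); print(eyes.calibration(c))
    pt(c,["shield_box","drawer_face","keeper_seat","keeper_lip","lever_pivot","lever_press","loop_bar","loop_grip","loop"])
E
```

```text
pics
{'clock': 0.0, 'qpos': array([-0.06579148,  0.62932305,  0.03844065,  1.51836572, -0.0269863 ,
        0.9962954 , -0.01999739]), 'qd': array([-0.00126804, -0.00078634,  0.00051451,  0.00172541,  0.00039081,
       -0.00161979, -0.00113266]), 'tau': array([-1.11932164e-03, -5.63405585e+01,  1.22606792e+00, -1.93450052e+01,
        1.09587883e-02,  1.05136272e-02, -8.84369996e-06]), 'eef_pos': array([6.49379421e+02, 2.03696484e-02, 2.30404750e+02]), 'tool_rot': array([-3.13971943e+00,  3.42085611e-05,  1.57079902e+00]), 'force': array([ 0.3713321 , -0.04600024,  0.7362899 ]), 'torque': array([ 0.02350165,  0.01296023, -0.06177482]), 'gripper_force': 0.0, 'width': 85.688928423866}
{'fx': 403.1903582719494, 'fy': 403.1903582719494, 'cx': 251.15921092677902, 'cy': 191.8950090099987, 'position': array([1132.10835275, -664.66882066, 1044.26396107]), 'attitude': array([-2.3970971 ,  0.01344813,  0.69213531])}
scene shield_box [([592.2, -81.5, -2.1], 0.71), ([388.2, -431.5, -2.6], 0.7)]
scene drawer_face [([517.1, -61.0, 61.3], 0.58)]
scene keeper_seat [([537.5, -66.4, 93.8], 0.63), ([6
[... 383 characters left out ...]
.95270572272426, 'fy': 471.95270572272426, 'cx': 252.12449679510615, 'cy': 188.70125162974097, 'position': array([ 267.43202159, -838.29731352,  988.98573182]), 'attitude': array([-2.35173128, -0.00687242, -0.32859058])}
side shield_box [([594.6, -81.8, 6.9], 0.9)]
side drawer_face [([520.1, -63.5, 61.5], 0.65), ([474.1, 393.7, -2.5], 0.26)]
side keeper_seat [([536.7, -66.2, 93.6], 0.75)]
side keeper_lip [([534.5, -65.4, 107.6], 0.78)]
side lever_pivot [([592.2, -85.5, 98.3], 0.96)]
side lever_press [([584.2, -81.0, 150.2], 0.77)]
side loop_bar [([594.2, -85.6, 96.5], 0.5), ([561.2, -76.6, 156.4], 0.46)]
side loop_grip [([559.1, -70.7, 181.1], 0.67)]
side loop [([591.8, -81.8, 115.9], 0.66)]
```

View pics/side0.png

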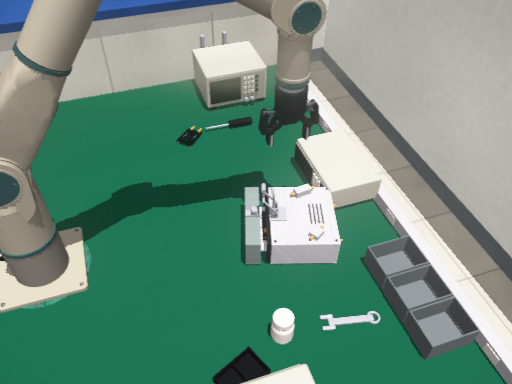

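View pics/scene0.png

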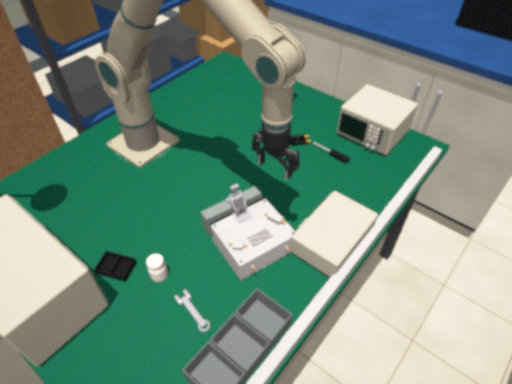

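The pictures show the box near the middle. In the side view the drawer front is at x 245–262, y 190–262, with the latch around (270,205); in the scene view the latch is around (238,203). The drawer faces the robot, and the estimates agree with a slide of about 20 mm, lever angle about 1.6 and loop raised about 0.9. I still need the box yaw.

```bash
cat >> h.py <<'E'
def cloud(cam,d,mask):
    c=eyes.calibration(cam); M,t=T(c)
    v,u=np.where(mask&(d>0)); z=d[v,u]
    return (M@np.stack([(u-c["cx"])/c["fx"]*z,(v-c["cy"])/c["fy"]*z,z])).T+t
E
python3 - <<'E'
from h import *
for cam in ["scene","side"]:
    im,d=eyes.get_image(cam)
    for n in ["shield_box","drawer"]:
        r=finder.cut_out(cam,n)
        if not r: print("none",n);continue
        P=cloud(cam,d,r[0]["mask"]); 
        Q=P[(P[:,2]>80)&(P[:,2]<89)]
        rect=cv2.minAreaRect(Q[:,:2].astype(np.float32))
        print(cam,n,r[0]["confidence"],len(P),len(Q),np.round(Q.mean(0),1),rect,np.round(cv2.boxPoints(rect),0).tolist())
    for n in ["attenuator","filter_block"]: pt(cam,[n])
E
```

```text
scene shield_box 0.8 4960 3127 [ 642.3 -106.9   85.5] ((628.8685302734375, -93.90849304199219), (202.1154327392578, 239.8239288330078), 72.09368133544922) [[484.0, -153.0], [712.0, -227.0], [774.0, -35.0], [546.0, 39.0]]
scene drawer 0.64 792 459 [535.2 -77.3  85.5] ((542.0298461914062, -65.18546295166016), (202.1934356689453, 57.44596481323242), 74.3795394897461) [[487.0, -155.0], [542.0, -170.0], [597.0, 24.0], [542.0, 40.0]]
scene attenuator [([689.6, -38.1, 83.8], 0.68), ([505.3, -361.5, -0.7], 0.4)]
scene filter_block [([664.0, -182.5, 82.5], 0.7)]
side shield_box 0.6 6490 3324 [ 629.3 -111.8   86.6] ((630.775634765625, -95.87646484375), (206.10928344726562, 235.86087036132812), 72.67938232421875) [[488.0, -159.0], [713.0, -229.0], [774.0, -33.0], [549.0, 38.0]]
side drawer 0.81 1403 615 [534.4 -78.3  86.8] ((544.4099731445312, -69.78040313720703), (204.37257385253906, 52.460548400878906), 73.1210708618164) [[490.0, -160.0], [540.0, -175.0], [599.0, 20.0], [549.0, 36.0]]
side attenuator [([684.2, -35.1, 85.7], 0.71)]
side filter_block [([661.5, -178.3, 87.3], 0.46)]
```

>>> {"op": "move_arm", "data": {
  "steps": [
    [0,0,8.06,-0.019,-0.005,0,0],
    [0,0,8.06,-0.019,-0.005,0,0],
    [0,0,8.06,-0.019,-0.005,0,0],
    [0,0,8.06,-0.019,-0.005,0,0],
    [0,0,8.06,-0.019,-0.005,0,0]
  ]
}}

```text
clock: 2.0
eef_pos: [554.3, -25.2, 231.4]
tool_rot: [3.141, 0.0, 2.28]
force: [0.1, 0.5, 0.1]
width: 12.1
gripper_force: 0.0
```

>>> {"op": "move_arm", "data": {
  "steps": [
    [0,0,8.06,-0.019,-0.005,0,0],
    [0,0,8.06,-0.019,-0.005,0,0],
    [0,0,8.06,-0.019,-0.005,0,0],
    [0,0,8.06,-0.019,-0.006,0,0],
    [-2.27,-7.15,0,0,0,-0.02,0]
  ]
}}

```text
clock: 2.5
eef_pos: [481.5, -49.1, 213.4]
tool_rot: [-3.141, 0.133, 2.835]
force: [1.1, -1.6, -1.8]
width: 0.2
gripper_force: 0.0
```

>>> {"op": "move_arm", "data": {
  "steps": [
    [-2.27,-7.15,0,0,0,-0.03,0],
    [-2.27,-7.15,0,0,0,-0.03,0],
    [-2.27,-7.15,0,0,0,-0.03,0],
    [0,0,0,0,0,-0.03,0],
    [0,0,0,0,0,-0.03,0]
  ]
}}

```text
clock: 3.0
eef_pos: [475.2, -74.3, 128.3]
tool_rot: [-3.056, 0.287, 2.828]
force: [0.3, 0.9, 1.4]
width: -0.1
gripper_force: 0.0
```

>>> {"op": "move_arm", "data": {
  "steps": [
    [0,0,0,0,0,0,0],
    [0,0,0,0,0,0,0]
  ]
}}

```text
clock: 3.2
eef_pos: [476.4, -73.1, 129.4]
tool_rot: [-3.062, 0.288, 2.828]
force: [0.9, -1.0, 0.5]
width: 0.2
gripper_force: 0.0
```

```bash
python3 - <<'E'
from h import *
s=telemetry.read_state(); print(s["clock"],s["qpos"].round(3),s["eef_pos"],s["tool_rot"]); print(R.from_euler('xyz',s["tool_rot"]).as_matrix().round(3))
E
```

```text
3.2 [ 0.053  0.503 -0.116  2.315  1.238  0.244  0.004] [476.40942197 -73.09724036 129.40740168] [-3.06175506  0.28774538  2.82753138]
[[-0.912  0.329  0.244]
 [ 0.296  0.941 -0.163]
 [-0.284 -0.076 -0.956]]
```

```bash
cat >> h.py <<'E'
ux=np.array([.953,-.302,0]); uy=np.array([.302,.953,0]); PIV=np.array([593,-84,97.])
def boxp(x,y,z): return PIV*[1,1,0]+ux*x+uy*y+np.array([0,0,z])
def err(tgt,yaw=2.836,tilt=0):
    s=telemetry.read_state()
    Rt=R.from_rotvec(-np.radians(tilt)*uy)*R.from_euler('xyz',[np.pi,0,yaw])
    dr=(Rt*R.from_euler('xyz',s["tool_rot"]).inv()).as_rotvec(degrees=True)
    d=np.array(tgt)-s["eef_pos"]; e=s["eef_pos"]-PIV*[1,1,0]
    print("t",s["clock"],"q",s["qpos"].round(2),"box xyz",(e@ux).round(1),(e@uy).round(1),e[2].round(1))
    print("rot",dr.round(2),"shift",d.round(1),"F",s["force"].round(1),(s["force"]@ux).round(1))
E
python3 -c "
from h import *
err(boxp(-115,0,70))"
```

```text
t 3.2 q [ 0.05  0.5  -0.12  2.32  1.24  0.24  0.  ] box xyz -114.4 -24.8 129.4
rot [ 9.35 14.31  1.14] shift [  7.   23.8 -59.4] F [ 0.9 -1.   0.5] 1.2
```

>>> {"op": "move_arm", "data": {
  "steps": [
    [3.1,4.8,0.4,0.002,0.008,0,0],
    [3.1,4.8,0.4,0.002,0.008,0,0],
    [3.1,4.7,0.3,0.003,0.008,0,0],
    [0,0,0,0,0,0,0]
  ]
}}

```text
clock: 3.6
eef_pos: [488.5, -61.1, 129.8]
tool_rot: [-3.114, 0.082, 2.822]
force: [-0.2, -1.1, 0.1]
width: 0.0
gripper_force: 0.0
```

```bash
python3 -c "
from h import *
err(boxp(-115,0,76))"
```

```text
t 3.6 q [ 0.39  0.58 -0.51  2.11  0.67  0.55  0.62] box xyz -106.5 -9.7 129.8
rot [2.97 4.01 0.84] shift [ -5.1  11.8 -53.8] F [-0.2 -1.1  0.1] 0.1
```

>>> {"op": "move_arm", "data": {
  "steps": [
    [1.5,2,0.4,-0.003,0.006,0,0],
    [1.5,2,0.4,-0.003,0.006,-0.01,0],
    [0,0,0,0,0,-0.022,0],
    [0,0,0,0,0,-0.022,0],
    [0,0,0,0,0,0,0]
  ]
}}

```text
clock: 4.1
eef_pos: [476.3, -48.7, 72.8]
tool_rot: [-3.133, -0.006, 2.842]
force: [-0.7, -0.1, 1.2]
width: -0.0
gripper_force: 0.0
```

```bash
python3 -c "
from h import *
err(boxp(-92,0,76))"
```

```text
t 4.1 q [ 0.37  0.7  -0.49  2.1   0.69  0.51  0.63] box xyz -121.9 -1.6 72.8
rot [ 0.36 -0.48 -0.36] shift [29.  -7.5  3.2] F [-0.7 -0.1  1.2] -0.7
```

>>> {"op": "move_arm", "data": {
  "steps": [
    [0,0,0,0.012,-0.0035,0.003,0],
    [0,0,0,0.012,-0.004,0,0],
    [0,0,0,0.003,-0.001,0,0],
    [0,0,0,0.003,-0.001,0,0],
    [0,0,0,0,0,0,0]
  ]
}}

```text
clock: 4.6
eef_pos: [508.2, -57.8, 77.7]
tool_rot: [-3.136, -0.003, 2.842]
force: [-0.8, 0.0, -0.5]
width: -0.0
gripper_force: 0.0
```

>>> {"op": "move_arm", "data": {
  "steps": [
    [0,0,0,0.003,-0.001,0,0],
    [0,0,0,0.003,-0.001,0,0],
    [0,0,0,0.002,-0.0006,0,0],
    [0,0,0,0,0,0,0]
  ]
}}

```text
clock: 5.0
eef_pos: [516.9, -60.7, 77.1]
tool_rot: [-3.136, -0.003, 2.841]
force: [-1.8, -1.0, 1.3]
width: -0.5
gripper_force: 0.5
```

```bash
python3 -c "
from h import *
err(boxp(-74,0,76))
eyes.get_image('side'); pt('side',['drawer_face','keeper_seat','keeper_lip','loop_grip'])"
```

```text
t 5.0 q [ 0.4   0.74 -0.53  1.99  0.66  0.59  0.7 ] box xyz -79.5 -0.7 77.1
rot [ 0.23 -0.28 -0.31] shift [ 5.5 -1.  -1.1] F [-1.8 -1.   1.3] -1.4
side drawer_face [([529.7, -65.5, 59.7], 0.71)]
side keeper_seat [([544.6, -73.7, 94.7], 0.76)]
side keeper_lip [([543.1, -69.1, 109.3], 0.97)]
side loop_grip [([562.1, -74.5, 182.4], 0.71), ([388.9, -427.8, 3.0], 0.48)]
```

>>> {"op": "move_arm", "data": {
  "steps": [
    [0,0,0,0.001,-0.0003,0,0],
    [0,0,0,0.001,-0.0003,0,0],
    [0,0,0,0,0,0,0]
  ]
}}

```text
clock: 5.55
eef_pos: [518.4, -61.1, 77.1]
tool_rot: [-3.136, -0.004, 2.842]
force: [-1.8, -0.3, 1.0]
width: -0.3
gripper_force: 0.9
```

>>> {"op": "move_arm", "data": {
  "steps": [
    [0,0,0,0.001,-0.0003,0,0],
    [0,0,0,0,0,0,0]
  ]
}}

```text
clock: 5.75
eef_pos: [519.6, -61.4, 77.1]
tool_rot: [-3.136, -0.004, 2.842]
force: [-1.5, 1.5, 0.7]
width: -0.1
gripper_force: 0.9
```

>>> {"op": "move_arm", "data": {
  "steps": [
    [0,0,0,0.001,-0.0003,0,0],
    [0,0,0,0,0,0,0]
  ]
}}

```text
clock: 5.95
eef_pos: [520.7, -61.8, 77.2]
tool_rot: [-3.136, -0.004, 2.842]
force: [-1.6, -0.4, 0.4]
width: 0.3
gripper_force: 0.8
```

>>> {"op": "move_arm", "data": {
  "steps": [
    [0,0,0,0.001,-0.0003,0,0],
    [0,0,0,0,0,0,0]
  ]
}}

```text
clock: 6.15
eef_pos: [521.6, -62.1, 77.2]
tool_rot: [-3.136, -0.004, 2.842]
force: [-1.8, 0.6, 0.8]
width: 0.1
gripper_force: 1.0
```

>>> {"op": "move_arm", "data": {
  "steps": [
    [0,0,0,0.001,-0.0003,0,0],
    [0,0,0,0,0,0,0]
  ]
}}

```text
clock: 6.35
eef_pos: [521.7, -62.1, 77.1]
tool_rot: [-3.136, -0.005, 2.842]
force: [-5.2, 1.4, 3.0]
width: 0.3
gripper_force: 2.5
```

>>> {"op": "move_arm", "data": {
  "steps": [
    [0,0,0,0.001,-0.0003,0,0],
    [0,0,0,0,0,0,0]
  ]
}}

```text
clock: 6.55
eef_pos: [521.9, -62.2, 77.1]
tool_rot: [-3.135, -0.007, 2.842]
force: [-7.1, 2.2, 4.3]
width: 0.3
gripper_force: 3.5
```

>>> {"op": "move_arm", "data": {
  "steps": [
    [0,0,0,-0.014,0.0045,0,0],
    [0,0,0,-0.02,0.006,0,0.04],
    [0,0,0,0,0,0.045,0.04],
    [0,0,0,0,0,0.045,0.04],
    [0,0,0,0,0,0.045,0.04]
  ]
}}

```text
clock: 7.05
eef_pos: [490.8, -51.8, 214.1]
tool_rot: [-3.138, -0.002, 2.842]
force: [1.3, -0.6, -0.2]
width: 40.1
gripper_force: 0.0
```

```bash
cat >> h.py <<'E'
def rel(cams=("scene","side"),names=("drawer_face","keeper_seat","keeper_lip","lever_pivot","lever_press","loop_bar","loop_grip")):
    for c in cams:
        eyes.get_image(c); cal=eyes.calibration(c)
        for n in names:
            for d in finder.pinpoint(c,n)[:1]:
                e=w(cal,d["location"])-PIV*[1,1,0]; print(c,n,(e@ux).round(1),(e@uy).round(1),e[2].round(1),round(d["confidence"],2))
E
python3 -c "
from h import *
err(boxp(-32,0,215)); rel(); rel(['wrist']); cv2.imwrite('pics/w1.png',eyes.get_image('wrist')[0])"
```

```text
t 7.05 q [ 0.54  0.51 -0.71  1.95  0.45  0.85  0.85] box xyz -107.1 -0.2 214.1
rot [ 0.19 -0.15 -0.37] shift [ 71.7 -22.5   0.9] F [ 1.3 -0.6 -0.2] 1.4
scene drawer_face -65.6 1.5 61.0 0.75
scene keeper_seat -42.4 -1.4 96.5 0.69
scene keeper_lip -43.5 5.4 106.8 0.67
scene lever_pivot -1.2 0.5 93.9 0.74
scene lever_press -8.1 -0.7 149.2 0.51
scene loop_bar -30.1 -1.8 150.4 0.67
scene loop_grip -34.7 -3.1 180.1 0.46
side drawer_face -61.7 0.3 57.6 0.96
side keeper_seat -44.9 -3.2 96.0 0.63
side keeper_lip -45.0 1.3 107.5 0.84
side lever_pivot -4.2 1.4 95.6 0.8
side lever_press -11.3 -0.3 150.0 0.75
side loop_bar -33.7 -1.9 153.1 0.5
side loop_grip 165.7 -263.6 2.5 0.46
wrist drawer_face -67.9 -6.6 58.0 0.55
wrist keeper_seat -44.7 1.5 98.0 0.77
wrist keeper_lip -46.2 -5.3 108.1 0.59
wrist lever_pivot -2.1 0.9 99.2 0.74
wrist lever_press -10.4 -2.2 149.0 0.69
wrist loop_bar -31.4 -4.4 148.6 0.94
wrist loop_grip -36.7 -4.4 181.2 0.87
```

View pics/w1.png

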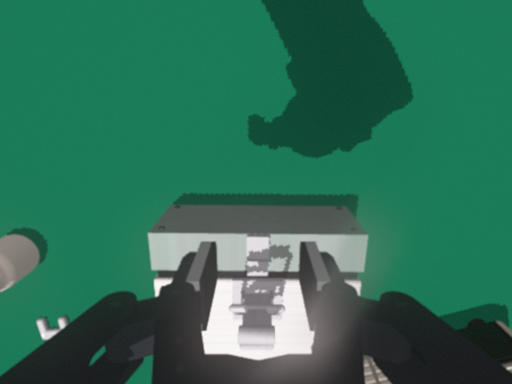

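Wrist view: the keeper is at (260,245), the loop's roll at (255,340), centred between the fingers. I'll refine the roll position from depth.

```bash
cat >> h.py <<'E'
def bx(P): 
    e=P-PIV*[1,1,0]; return np.stack([e@ux,e@uy,e[:,2]],1)
E
python3 - <<'E'
from h import *
for c in ["wrist","side","scene"]:
    im,d=eyes.get_image(c); P=bx(cloud(c,d,np.ones(d.shape,bool)))
    Q=P[(abs(P[:,1])<40)&(P[:,0]>-60)&(P[:,0]<-15)&(P[:,2]>165)&(P[:,2]<195)]
    print(c,len(Q),*( (np.percentile(Q,[5,50,95],axis=0).round(1).tolist()) if len(Q) else []))
    K=P[(abs(P[:,1])<14)&(P[:,0]>-70)&(P[:,0]<-25)&(P[:,2]>102)&(P[:,2]<110)]
    if len(K): print(" lip",len(K),np.percentile(K,[5,50,95],axis=0).round(1).tolist())
E
```

```text
wrist 865 [-41.4, -12.3, 166.3] [-38.2, -1.9, 181.9] [-31.2, 8.5, 184.4]
 lip 321 [[-48.8, -9.7, 102.8], [-42.4, -1.8, 103.9], [-35.5, 6.1, 105.1]]
side 49 [-37.6, -12.3, 170.7] [-32.6, -4.3, 185.2] [-28.0, 9.1, 188.9]
 lip 35 [[-43.9, -9.9, 102.5], [-38.7, -3.9, 106.8], [-31.2, 8.3, 109.8]]
scene 45 [-38.3, -10.7, 166.0] [-31.4, -0.1, 183.0] [-26.8, 11.6, 187.0]
 lip 12 [[-47.7, -4.6, 104.5], [-41.2, 1.0, 106.2], [-33.7, 6.3, 107.7]]
```

>>> {"op": "move_arm", "data": {
  "steps": [
    [0,0,0,0.034,-0.0117,0,0.04],
    [0,0,0,0.034,-0.0116,0,0.04],
    [0,0,0,0,0,-0.02,0.04],
    [0,0,0,0,0,-0.016,0.04],
    [0,0,0,0,0,-0.01,0.04]
  ]
}}

```text
clock: 8.95
eef_pos: [557.1, -75.5, 164.9]
tool_rot: [-3.136, -0.005, 2.842]
force: [-0.3, 0.1, -0.1]
width: 40.1
gripper_force: 0.0
```

```bash
python3 -c "
from h import *
err(boxp(-35,-1.9,168)); im,_=eyes.get_image('side'); cv2.imwrite('pics/s2.png',cv2.resize(im[130:280,200:350],(600,600),interpolation=cv2.INTER_CUBIC))"
```

```text
t 8.95 q [ 0.49  0.66 -0.65  1.82  0.53  0.85  0.86] box xyz -36.8 -2.7 164.9
rot [ 0.22 -0.39 -0.32] shift [2.  0.2 3.1] F [-0.3  0.1 -0.1] -0.3
```

View pics/s2.png

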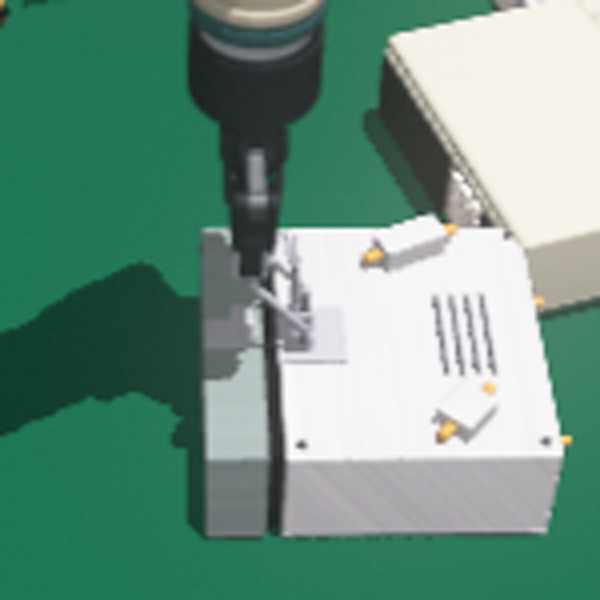

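The finger at (250,255) straddles the roll, and the loop runs into the gripper. Closing.

>>> {"op": "move_arm", "data": {
  "steps": [
    [0,0,0,0.001,0,0.003,0.03],
    [0,0,0,0,0,0,0.022],
    [0,0,0,0,0,0,0.02],
    [0,0,0,0,0,0,0.02],
    [0,0,0,0,0,0,0.02]
  ]
}}

```text
clock: 9.5
eef_pos: [558.9, -74.9, 170.1]
tool_rot: [-3.137, -0.003, 2.842]
force: [-1.6, 2.7, 5.5]
width: 21.9
gripper_force: 59.1
```

```bash
python3 -c "
from h import *
err(boxp(-35,-1.9,168)); rel()"
```

```text
t 9.5 q [ 0.49  0.66 -0.65  1.81  0.52  0.86  0.86] box xyz -35.2 -1.6 170.1
rot [ 0.22 -0.23 -0.34] shift [ 0.2 -0.4 -2.1] F [-1.6  2.7  5.5] -2.3
scene drawer_face 163.2 -263.4 3.2 0.62
scene keeper_seat -40.2 -2.3 96.2 0.87
scene keeper_lip -41.8 4.1 107.0 0.65
scene lever_pivot 0.5 0.6 92.7 0.94
scene lever_press -6.0 1.2 149.2 0.55
scene loop_bar -32.2 -1.9 150.2 0.47
scene loop_grip -33.2 -0.7 180.5 0.42
side drawer_face -60.7 -0.9 58.8 0.88
side keeper_seat -43.7 -3.9 93.1 0.78
side keeper_lip -47.6 1.0 112.0 0.92
side lever_pivot 1.2 0.3 100.9 0.63
side lever_press -9.5 0.1 149.8 0.44
side loop_bar -33.3 0.9 152.5 0.58
side loop_grip -32.1 0.5 179.2 0.47
```

```bash
cat >> h.py <<'E'
from scipy.optimize import fsolve
def rollbar(a,e):
    pin=np.array([14*np.cos(a)+1.5*np.sin(a),14*np.sin(a)-1.5*np.cos(a)])
    f=lambda o,u: pin+[-(o*np.cos(e)-u*np.sin(e)),o*np.sin(e)+u*np.cos(e)]
    return f(74,18),f(52,0)
def ik(which,p,g=(1.8,0)): return fsolve(lambda q: rollbar(*q)[which]-p,g)
E
python3 - <<'E'
from h import *
s=ik(0,[-35,81.5],(1.6,.9)); print("start",s)
for a,e in [(s[0],s[1]),(1.7,.7),(1.8,.4),(1.9,.1),(1.9,-.1),(1.9,-.2),(1.9,-.25)]+[tuple(ik(1,p)) for p in [(-51.5,-1),(-51.5,-3.5),(-49,-3.),(-46,-2.5),(-43,-2.)]]:
    r,b=rollbar(a,e); print(np.round([a,e],2),"roll",r.round(1),"bar",b.round(1))
E
```

```text
start [1.64851567 0.8486243 ]
[1.65 0.85] roll [-35.   81.5] bar [-34.   53.1]
[1.7 0.7] roll [-45.3  75.5] bar [-40.1  47.6]
[1.8 0.4] roll [-62.9  59.4] bar [-49.6  34.2]
[1.9 0.1] roll [-74.9  39. ] bar [-54.8  18.9]
[ 1.9 -0.1] roll [-78.5  24.3] bar [-54.8   8.5]
[ 1.9 -0.2] roll [-79.2  16.7] bar [-54.1   3.4]
[ 1.9  -0.25] roll [-79.3  12.9] bar [-53.5   0.9]
[ 1.8  -0.29] roll [-77.8   9.9] bar [-51.5  -1. ]
[ 1.85 -0.34] roll [-78.2   6.1] bar [-51.5  -3.5]
[ 1.67 -0.33] roll [-75.7   6.8] bar [-49.  -3.]
[ 1.43 -0.32] roll [-72.5   7.8] bar [-46.   -2.5]
[ 1.16 -0.28] roll [-69.1   9.3] bar [-43.  -2.]
```

>>> {"op": "move_arm", "data": {
  "steps": [
    [0,0,0,-0.005,0.0016,-0.003,0.02],
    [0,0,0,-0.005,0.0016,-0.003,0.02],
    [0,0,0,-0.0084,0.0027,-0.008,0.02],
    [0,0,0,-0.0084,0.0027,-0.008,0.02],
    [0,0,0,0,0,0,0.02]
  ]
}}

```text
clock: 10.8
eef_pos: [532.4, -66.5, 147.5]
tool_rot: [-3.137, -0.002, 2.842]
force: [0.8, 1.0, 4.1]
width: 22.2
gripper_force: 60.7
```

```bash
python3 -c "
from h import *
err(boxp(-63,-1.9,147.5)); rel(names=('lever_press','loop_bar','loop_grip'))"
```

```text
t 10.8 q [ 0.48  0.65 -0.63  1.9   0.55  0.77  0.81] box xyz -63.1 -1.7 147.5
rot [ 0.23 -0.17 -0.36] shift [ 0.  -0.2 -0. ] F [0.8 1.  4.1] 0.4
scene lever_press -9.9 0.3 147.5 0.6
scene loop_bar 98.1 -70.8 83.8 0.6
scene loop_grip -56.0 -3.1 158.9 0.61
side lever_press -10.5 1.3 151.8 0.72
side loop_bar -48.9 0.9 111.0 0.69
side loop_grip -58.3 -0.1 157.9 0.66
```

>>> {"op": "move_arm", "data": {
  "steps": [
    [0,0,0,-0.0057,0.0018,-0.01,0.02],
    [0,0,0,-0.0057,0.0018,-0.01,0.02],
    [0,0,0,-0.0017,0.0005,-0.007,0.02],
    [0,0,0,-0.0017,0.0006,-0.007,0.02],
    [0,0,0,0,0,0,0.02]
  ]
}}

```text
clock: 11.7
eef_pos: [516.5, -61.5, 112.7]
tool_rot: [-3.136, -0.005, 2.843]
force: [-1.3, 2.3, 4.2]
width: 22.1
gripper_force: 63.1
```

```bash
python3 - <<'E'
from h import *
err(boxp(-78.5,-1.9,112.5)); rel(("scene","side","wrist"),names=('lever_press','loop_bar','loop_grip','keeper_lip','keeper_seat'))
s,_=eyes.get_image('side'); w_,_=eyes.get_image('wrist')
cv2.imwrite('pics/s3.png',np.hstack([cv2.resize(s[170:245,220:320],(400,300),interpolation=cv2.INTER_CUBIC),cv2.resize(w_,(400,300))]))
E
```

```text
t 11.7 q [ 0.45  0.69 -0.59  1.97  0.6   0.67  0.75] box xyz -79.7 -1.7 112.7
rot [ 0.2  -0.38 -0.38] shift [ 1.1 -0.6 -0.2] F [-1.3  2.3  4.2] -1.9
scene lever_press -11.9 0.1 146.3 0.75
scene loop_bar -50.0 -3.0 108.2 0.52
scene loop_grip -76.2 0.6 126.5 0.6
scene keeper_lip -44.3 1.8 107.1 0.97
side lever_press -9.8 2.6 146.8 0.59
side loop_bar -50.6 1.7 109.5 0.48
side loop_grip -73.6 -0.8 126.6 0.47
side keeper_lip -45.8 0.2 106.9 0.94
side keeper_seat -126.7 476.9 0.0 0.63
wrist loop_bar -51.4 -4.3 105.0 0.92
wrist loop_grip -78.3 -3.7 126.4 0.71
wrist keeper_lip -46.2 -4.4 104.9 0.59
wrist keeper_seat -46.1 -0.8 95.0 0.72
```

View pics/s3.png

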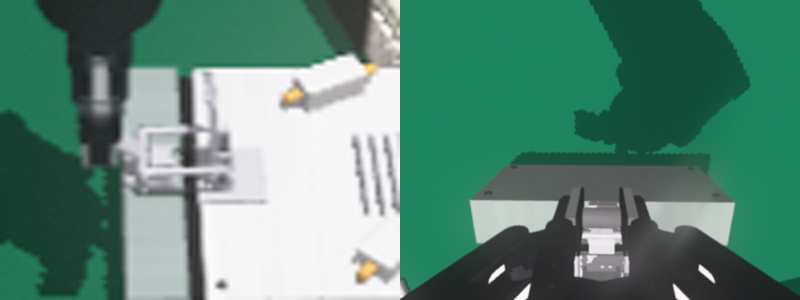

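```bash
python3 - <<'E'
from h import *
for r in [(-75,29.5),(-74,28),(-76,28)]:
    q=ik(0,r); print(r,q.round(2),rollbar(*q)[1].round(1))
E
```

```text
(-75, 29.5) [ 1.71 -0.03] [-52.4  12.3]
(-74, 28) [ 1.62 -0.05] [-51.1  11.2]
(-76, 28) [ 1.76 -0.05] [-53.1  11.2]
```

>>> {"op": "move_arm", "data": {
  "steps": [
    [0,0,0,-0.0025,0.0008,-0.002,0.02],
    [0,0,0,-0.0025,0.0008,-0.004,0.02],
    [0,0,0,0,0,-0.005,0.02],
    [0,0,0,0,0,-0.004,0.02],
    [0,0,0,0,0,0,0.02]
  ]
}}

```text
clock: 13.2
eef_pos: [512.8, -60.5, 98.0]
tool_rot: [-3.137, -0.002, 2.841]
force: [1.4, 2.3, 4.1]
width: 22.1
gripper_force: 61.6
```

```bash
python3 - <<'E'
from h import *
err(boxp(-84,-1.9,100)); rel(("scene","side","wrist"),names=('lever_press','loop_bar','loop_grip','keeper_lip'))
E
```

```text
t 13.2 q [ 0.43  0.7  -0.56  1.99  0.63  0.63  0.72] box xyz -83.5 -1.8 98.0
rot [ 0.22 -0.22 -0.3 ] shift [-0.5  0.1  2. ] F [1.4 2.3 4.1] 0.6
scene lever_press -12.9 -0.5 149.4 0.56
scene loop_bar -43.2 4.2 107.6 0.7
scene loop_grip -73.1 2.3 111.2 0.47
scene keeper_lip -42.6 2.4 107.4 0.68
side lever_press -13.6 -0.5 147.8 0.63
side loop_bar -46.6 -0.6 101.3 0.57
side loop_grip -76.3 0.8 112.5 0.59
side keeper_lip -46.2 2.6 110.5 0.81
wrist loop_bar -50.5 -6.0 94.2 0.72
wrist loop_grip -79.4 -3.4 111.6 0.75
wrist keeper_lip -44.1 -2.9 105.4 0.88
```

>>> {"op": "move_arm", "data": {
  "steps": [
    [0,0,0,0,0,-0.002,0.02],
    [0,0,0,0,0,-0.002,0.02],
    [0,0,0,0,0,0,0.02]
  ]
}}

```text
clock: 14.25
eef_pos: [511.7, -60.3, 93.9]
tool_rot: [-3.136, -0.004, 2.842]
force: [3.8, 1.3, 3.4]
width: 21.7
gripper_force: 60.8
```

>>> {"op": "move_arm", "data": {
  "steps": [
    [0,0,0,0,0,-0.0015,0.02],
    [0,0,0,0,0,0,0.02]
  ]
}}

```text
clock: 14.45
eef_pos: [511.5, -60.0, 92.4]
tool_rot: [-3.136, -0.005, 2.843]
force: [2.6, 2.3, 2.5]
width: 21.7
gripper_force: 60.4
```

>>> {"op": "move_arm", "data": {
  "steps": [
    [0,0,0,0,0,-0.0015,0.02],
    [0,0,0,0,0,0,0.02]
  ]
}}

```text
clock: 14.65
eef_pos: [511.1, -60.1, 90.8]
tool_rot: [-3.136, -0.005, 2.842]
force: [0.9, 3.1, 3.6]
width: 22.1
gripper_force: 60.0
```

>>> {"op": "move_arm", "data": {
  "steps": [
    [0,0,0,0,0,-0.0015,0.02],
    [0,0,0,0,0,0,0.02]
  ]
}}

```text
clock: 14.85
eef_pos: [511.3, -60.2, 89.4]
tool_rot: [-3.136, -0.005, 2.842]
force: [0.1, 4.6, 3.3]
width: 21.8
gripper_force: 60.1
```

```bash
python3 - <<'E'
from h import *
err(boxp(-84,-1.9,100)); rel(("scene","side","wrist"),names=('lever_press','loop_bar','loop_grip','keeper_lip','drawer_face'))
s,_=eyes.get_image('side'); w_,_=eyes.get_image('wrist')
cv2.imwrite('pics/s4.png',np.hstack([cv2.resize(s[180:225,235:295],(400,300),interpolation=cv2.INTER_CUBIC),cv2.resize(w_[210:384,140:372],(400,300))]))
E
```

```text
t 14.85 q [ 0.42  0.71 -0.55  2.    0.64  0.61  0.7 ] box xyz -85.0 -2.0 89.4
rot [ 0.22 -0.37 -0.33] shift [ 1.1 -0.2 10.6] F [0.1 4.6 3.3] -1.3
scene lever_press -14.1 2.4 147.1 0.79
scene loop_bar -50.4 -2.9 92.1 0.52
scene loop_grip -73.7 -1.8 107.9 0.41
scene keeper_lip 3.6 -292.0 1.0 0.68
scene drawer_face -65.1 -1.8 61.4 0.78
side lever_press -20.4 1.0 147.4 0.48
side loop_bar 73.5 75.3 88.2 0.51
side loop_grip -74.6 -2.0 103.8 0.64
side keeper_lip -47.8 0.4 109.0 0.57
side drawer_face -59.0 -4.3 59.6 0.96
wrist loop_bar -49.9 -7.3 92.2 0.88
wrist keeper_lip -45.2 -5.9 105.1 0.7
wrist drawer_face -70.9 -2.3 59.6 0.8
```

View pics/s4.png

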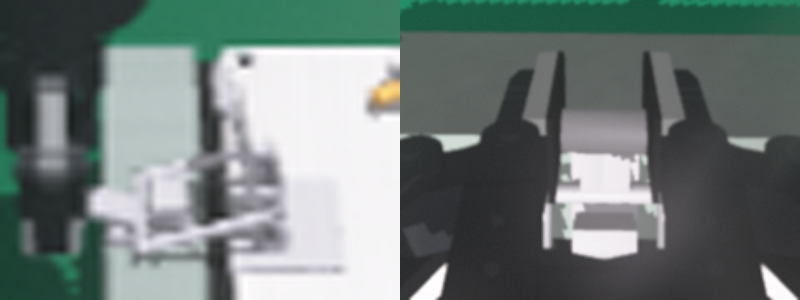

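The bar is at pad height, about 5 mm outside the lip edge. In the wrist crop the bar is at (605,195), with the lip behind it at (605,220). Sliding it in.

>>> {"op": "move_arm", "data": {
  "steps": [
    [0,0,0,0.0019,-0.0006,0.0004,0.02],
    [0,0,0,0.0019,-0.0006,0.0004,0.02],
    [0,0,0,0,0,0,0.02]
  ]
}}

```text
clock: 16.15
eef_pos: [512.6, -60.8, 89.7]
tool_rot: [-3.135, -0.01, 2.842]
force: [-5.6, 6.8, 4.5]
width: 22.1
gripper_force: 60.3
```

>>> {"op": "move_arm", "data": {
  "steps": [
    [0,0,0,0.0014,-0.0004,0.0004,0.02],
    [0,0,0,0.0014,-0.0004,0.0004,0.02],
    [0,0,0,0,0,0,0.02]
  ]
}}

```text
clock: 16.45
eef_pos: [515.4, -61.6, 90.5]
tool_rot: [-3.135, -0.01, 2.842]
force: [-5.8, 6.0, 4.1]
width: 21.8
gripper_force: 60.2
```

>>> {"op": "move_arm", "data": {
  "steps": [
    [0,0,0,0.0014,-0.0004,0.0005,0.02],
    [0,0,0,0.0014,-0.0004,0.0005,0.02],
    [0,0,0,0,0,0,0.02]
  ]
}}

```text
clock: 16.75
eef_pos: [518.2, -62.5, 91.5]
tool_rot: [-3.135, -0.01, 2.842]
force: [-6.6, 6.7, 3.8]
width: 22.2
gripper_force: 60.2
```

```bash
python3 - <<'E'
from h import *
err(boxp(-84,-1.9,100)); rel(("scene","side","wrist"),names=('lever_press','loop_bar','loop_grip','keeper_lip'))
E
```

```text
t 16.75 q [ 0.43  0.72 -0.56  1.97  0.63  0.64  0.72] box xyz -77.8 -2.1 91.5
rot [ 0.21 -0.65 -0.35] shift [-5.8  2.1  8.5] F [-6.6  6.7  3.8] -8.3
scene lever_press 11.0 -1.3 146.5 0.7
scene loop_bar 3.1 -0.5 113.7 0.51
scene loop_grip 3.9 0.6 109.3 0.73
scene keeper_lip -45.2 3.4 106.8 0.82
side lever_press 9.4 -0.7 148.1 0.82
side loop_bar -42.5 0.7 94.8 0.47
side loop_grip -68.2 2.6 104.0 0.55
side keeper_lip -46.0 2.0 107.2 0.67
wrist loop_bar -45.2 -6.8 93.5 0.88
wrist loop_grip -74.4 -2.2 107.6 0.9
wrist keeper_lip -45.3 -7.4 106.3 0.73
```

>>> {"op": "move_arm", "data": {
  "steps": [
    [0,0,0,0.001,-0.0003,0.0003,0.02],
    [0,0,0,0,0,0,0.02]
  ]
}}

```text
clock: 17.7
eef_pos: [518.4, -62.5, 91.6]
tool_rot: [-3.134, -0.011, 2.842]
force: [-6.4, 7.6, 5.0]
width: 21.6
gripper_force: 60.2
```

>>> {"op": "move_arm", "data": {
  "steps": [
    [0,0,0,0.0005,-0.0002,0,0.02],
    [0,0,0,0,0,0,0.02]
  ]
}}

```text
clock: 17.9
eef_pos: [518.4, -62.6, 91.6]
tool_rot: [-3.134, -0.012, 2.842]
force: [-7.8, 7.4, 5.3]
width: 22.0
gripper_force: 60.3
```

>>> {"op": "move_arm", "data": {
  "steps": [
    [0,0,0,0,0,0,0.02],
    [0,0,0,0,0,0,0.02],
    [0,0,0,0,0,0,0.02],
    [0,0,0,0,0,0,0.02],
    [0,0,0,-0.001,0.0003,0,0.02]
  ]
}}

```text
clock: 18.4
eef_pos: [518.4, -62.5, 91.7]
tool_rot: [-3.135, -0.01, 2.842]
force: [-4.4, 7.0, 2.3]
width: 21.7
gripper_force: 60.0
```

>>> {"op": "move_arm", "data": {
  "steps": [
    [0,0,0,0,0,0,0.03],
    [0,0,0,0,0,0,0.045],
    [0,0,0,0,0,0,0.045],
    [0,0,0,-0.015,0.005,0,0.045],
    [0,0,0,-0.015,0.005,0.01,0.045]
  ]
}}

```text
clock: 18.9
eef_pos: [491.0, -54.5, 101.7]
tool_rot: [-3.135, -0.005, 2.84]
force: [0.2, 0.3, -0.0]
width: 44.8
gripper_force: 0.0
```

```bash
python3 - <<'E'
from h import *
err(boxp(-110,-1.9,200)); rel(("scene","side","wrist"),names=('lever_press','loop_bar','loop_grip','keeper_lip','keeper_seat','lever_pivot','drawer_face'))
s,_=eyes.get_image('side'); w_,_=eyes.get_image('wrist')
cv2.imwrite('pics/s5.png',np.hstack([cv2.resize(s[180:225,235:295],(400,300),interpolation=cv2.INTER_CUBIC),cv2.resize(w_[210:384,140:372],(400,300))]))
E
```

```text
t 18.9 q [ 0.43  0.67 -0.56  2.05  0.63  0.61  0.69] box xyz -106.1 -2.6 101.7
rot [ 0.28 -0.41 -0.24] shift [-3.4  1.9 98.3] F [ 0.2  0.3 -0. ] 0.1
scene lever_press 12.7 -0.3 148.9 0.76
scene loop_bar -42.1 1.2 92.6 0.46
scene loop_grip -68.6 1.1 106.0 0.46
scene keeper_lip -46.5 4.9 103.8 0.97
scene keeper_seat -42.0 -1.2 97.1 0.89
scene lever_pivot 2.0 1.4 93.5 0.76
scene drawer_face -63.4 0.2 61.4 0.72
side lever_press 13.3 0.7 150.7 0.53
side loop_bar -44.6 -1.9 96.3 0.55
side loop_grip -70.9 2.3 106.8 0.56
side keeper_lip -46.9 -0.6 110.7 0.55
side keeper_seat -44.7 -2.9 97.1 0.7
side lever_pivot 0.1 -0.1 99.5 0.82
side drawer_face -61.2 -2.5 59.2 0.91
wrist loop_bar -45.7 -5.3 89.7 0.72
wrist loop_grip -70.4 -8.1 105.8 0.64
wrist keeper_lip -45.2 -5.0 103.0 0.62
wrist keeper_seat -44.6 -1.3 94.8 0.62
wrist drawer_face -70.6 -6.3 59.3 0.81
```

View pics/s5.png

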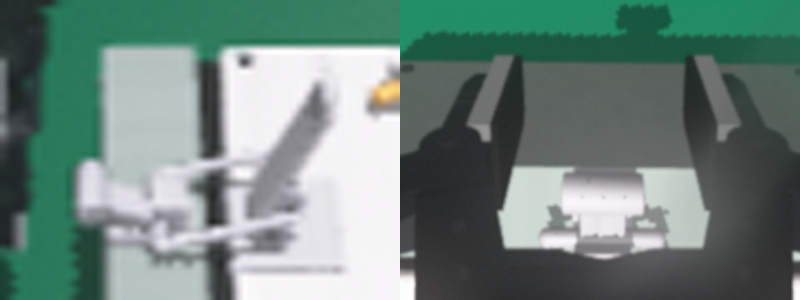

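Hooked: in the side crop the bar at (165,235) sits under the keeper, the roll is at (90,190), and the lever is up at about 1.15 rad. Next, press the lever.

>>> {"op": "move_arm", "data": {
  "steps": [
    [0,0,0,0,0,0.04,0.0],
    [0,0,0,0,0,0.04,0.0],
    [0,0,0,0,0,0.034,0.0],
    [0,0,0,0.03,-0.009,0,0],
    [0,0,0,0.03,-0.009,0,0]
  ]
}}

```text
clock: 20.7
eef_pos: [553.0, -72.0, 218.4]
tool_rot: [-3.136, -0.001, 2.842]
force: [0.6, 0.1, -0.6]
width: -0.0
gripper_force: 0.0
```

>>> {"op": "move_arm", "data": {
  "steps": [
    [0,0,0,0.026,-0.008,0,0],
    [0,0,0,0,0,-0.03,0],
    [0,0,0,0,0,-0.025,0],
    [0,0,0,0,0,-0.01,0],
    [0,0,0,0,0,0,0]
  ]
}}

```text
clock: 21.2
eef_pos: [576.8, -79.4, 150.3]
tool_rot: [-3.136, -0.007, 2.842]
force: [-1.3, 0.5, -0.0]
width: -0.2
gripper_force: 0.0
```

```bash
python3 - <<'E'
from h import *
err(boxp(-2,-1,148))
for a in np.arange(1.2,-.01,-.15): print(a.round(2),np.round([-12+50*np.cos(a)-8*np.sin(a),97+50*np.sin(a)+8*np.cos(a)],1))
E
```

```text
t 21.2 q [ 0.48  0.71 -0.64  1.77  0.55  0.85  0.85] box xyz -16.8 -0.5 150.3
rot [ 0.22 -0.47 -0.35] shift [14.  -5.  -2.3] F [-1.3  0.5 -0. ] -1.4
1.2 [ -1.3 146.5]
1.05 [  5.9 144.4]
0.9 [ 12.8 141.1]
0.75 [ 19.1 136.9]
0.6 [ 24.7 131.8]
0.45 [ 29.5 126. ]
0.3 [ 33.4 119.4]
0.15 [ 36.2 112.4]
0.0 [ 38. 105.]
```

>>> {"op": "move_arm", "data": {
  "steps": [
    [0,0,0,0.0075,-0.0023,-0.0018,0],
    [0,0,0,0.0075,-0.0024,-0.0017,0],
    [0,0,0,0.0035,-0.0011,-0.001,0],
    [0,0,0,0.0035,-0.0011,-0.0011,0],
    [0,0,0,0,0,0,0]
  ]
}}

```text
clock: 21.7
eef_pos: [600.7, -86.4, 146.5]
tool_rot: [-3.137, -0.002, 2.841]
force: [-1.0, 0.0, 0.7]
width: -0.1
gripper_force: 0.4
```

>>> {"op": "move_arm", "data": {
  "steps": [
    [0,0,0,0.0033,-0.0011,-0.0016,0],
    [0,0,0,0.0033,-0.001,-0.0017,0],
    [0,0,0,0,0,0,0]
  ]
}}

```text
clock: 22.0
eef_pos: [607.0, -88.4, 143.0]
tool_rot: [-3.136, -0.003, 2.842]
force: [-1.2, 0.2, 3.9]
width: -0.1
gripper_force: 1.5
```

```bash
python3 - <<'E'
from h import *
err(boxp(12.8,-1,141.1));rel(names=('lever_press','loop_bar','keeper_seat','lever_pivot'))
E
```

```text
t 22.0 q [ 0.47  0.75 -0.63  1.69  0.55  0.88  0.88] box xyz 14.7 0.0 143.0
rot [ 0.23 -0.25 -0.33] shift [-2.1 -0.4 -1.9] F [-1.2  0.2  3.9] -1.2
scene lever_press 23.0 0.2 144.6 0.66
scene loop_bar -37.8 -1.2 95.8 0.59
scene keeper_seat -42.3 -3.9 96.9 0.94
scene lever_pivot -0.5 0.1 94.9 0.59
side lever_press 23.4 3.8 146.7 0.65
side loop_bar -38.3 0.8 95.3 0.55
side keeper_seat -40.8 -2.7 97.2 0.74
side lever_pivot -0.8 -3.4 101.1 0.97
```

>>> {"op": "move_arm", "data": {
  "steps": [
    [0,0,0,0.0028,-0.0009,-0.0025,0],
    [0,0,0,0.0028,-0.0009,-0.0026,0],
    [0,0,0,0,0,0,0]
  ]
}}

```text
clock: 22.8
eef_pos: [612.9, -90.4, 138.0]
tool_rot: [-3.136, -0.002, 2.841]
force: [-0.5, 0.6, 4.1]
width: -0.2
gripper_force: 1.4
```

>>> {"op": "move_arm", "data": {
  "steps": [
    [0,0,0,0.0026,-0.0009,-0.0026,0],
    [0,0,0,0.0026,-0.0008,-0.0026,0],
    [0,0,0,0,0,0,0]
  ]
}}

```text
clock: 23.1
eef_pos: [618.4, -92.2, 132.9]
tool_rot: [-3.136, -0.002, 2.841]
force: [-0.8, 0.7, 5.0]
width: -0.2
gripper_force: 1.8
```

```bash
python3 - <<'E'
from h import *
err(boxp(24.7,-1,131.8));rel(names=('lever_press','loop_bar','keeper_seat','drawer_face'))
s,_=eyes.get_image('side'); w_,_=eyes.get_image('scene')
cv2.imwrite('pics/s6.png',np.hstack([cv2.resize(s[170:245,220:320],(400,300),interpolation=cv2.INTER_CUBIC),cv2.resize(w_[170:260,190:310],(400,300))]))
E
```

```text
t 23.1 q [ 0.46  0.78 -0.62  1.67  0.56  0.88  0.88] box xyz 26.7 -0.1 132.9
rot [ 0.25 -0.18 -0.31] shift [-2.2 -0.2 -1.1] F [-0.8  0.7  5. ] -1.0
scene lever_press 34.8 0.2 135.8 0.4
scene loop_bar -35.9 -3.8 97.3 0.53
scene keeper_seat -42.1 -5.0 97.9 0.82
scene drawer_face -62.5 -1.6 58.3 0.93
side lever_press 160.2 -261.8 5.3 0.69
side loop_bar -38.7 -0.1 95.4 0.45
side keeper_seat -41.9 -1.6 96.4 0.66
side drawer_face -55.9 -0.8 59.4 0.87
```

View pics/s6.png

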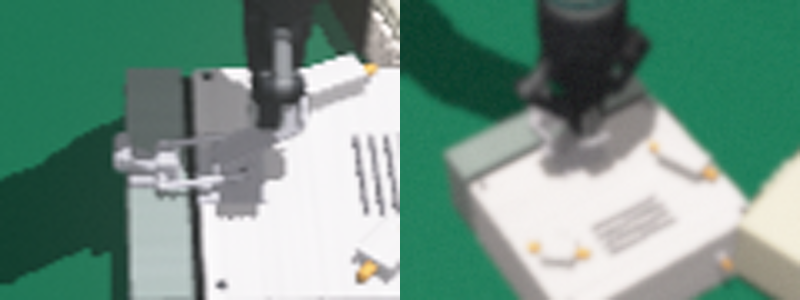

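The loop is still hooked (roll at (125,155)), the drawer gap is narrowing and the finger is on the lever. Continuing.

>>> {"op": "move_arm", "data": {
  "steps": [
    [0,0,0,0.0023,-0.0007,-0.0029,0],
    [0,0,0,0.0023,-0.0007,-0.0029,0],
    [0,0,0,0.0018,-0.0006,-0.0033,0],
    [0,0,0,0.0018,-0.0006,-0.0033,0],
    [0,0,0,0,0,0,0]
  ]
}}

```text
clock: 24.2
eef_pos: [625.9, -94.7, 119.8]
tool_rot: [-3.136, -0.003, 2.842]
force: [0.2, -0.1, 1.0]
width: 0.1
gripper_force: 0.4
```

>>> {"op": "move_arm", "data": {
  "steps": [
    [0,0,0,0.0013,-0.0004,-0.0035,0],
    [0,0,0,0.0013,-0.0004,-0.0035,0],
    [0,0,0,0,0,0,0]
  ]
}}

```text
clock: 24.5
eef_pos: [627.9, -95.6, 112.2]
tool_rot: [-3.136, -0.005, 2.841]
force: [-0.1, -0.9, 1.3]
width: -0.0
gripper_force: 0.3
```

>>> {"op": "move_arm", "data": {
  "steps": [
    [0,0,0,0.0009,-0.0003,-0.0035,0],
    [0,0,0,0.0008,-0.0002,-0.0025,0],
    [0,0,0,0,0,0,0]
  ]
}}

```text
clock: 24.8
eef_pos: [628.9, -95.9, 106.0]
tool_rot: [-3.136, -0.006, 2.842]
force: [-0.2, -0.3, -0.8]
width: 0.0
gripper_force: 0.0
```

```bash
python3 - <<'E'
from h import *
err(boxp(38,-1,105));rel(names=('loop_bar','keeper_seat','keeper_lip','drawer_face','loop_grip'))
E
```

```text
t 24.8 q [ 0.45  0.83 -0.6   1.65  0.59  0.86  0.88] box xyz 37.8 -0.5 106.0
rot [ 0.22 -0.42 -0.32] shift [-0.  -0.5 -1. ] F [-0.2 -0.3 -0.8] -0.1
scene loop_bar -33.8 -1.0 92.9 0.45
scene keeper_seat -39.1 0.6 98.6 0.78
scene keeper_lip -41.0 4.6 106.8 0.94
scene drawer_face -59.9 0.6 58.6 0.71
scene loop_grip -58.2 -2.1 116.9 0.39
side loop_bar -39.1 1.0 98.9 0.62
side keeper_seat -42.0 0.2 108.5 0.71
side keeper_lip -41.6 -0.0 108.9 0.71
side drawer_face -58.3 -0.5 60.3 0.68
side loop_grip -128.3 476.6 2.9 0.28
```

>>> {"op": "move_arm", "data": {
  "steps": [
    [0,0,0,0,0,-0.001,0],
    [0,0,0,0,0,0,0]
  ]
}}

```text
clock: 25.6
eef_pos: [629.7, -95.9, 105.9]
tool_rot: [-3.136, -0.004, 2.842]
force: [0.6, -0.2, -0.1]
width: 0.1
gripper_force: 0.0
```

>>> {"op": "move_arm", "data": {
  "steps": [
    [0,0,0,0,0,-0.001,0],
    [0,0,0,0,0,0,0]
  ]
}}

```text
clock: 25.8
eef_pos: [629.9, -95.9, 105.2]
tool_rot: [-3.136, -0.003, 2.842]
force: [-0.4, 1.0, 1.3]
width: -0.1
gripper_force: 0.9
```

Contact is at z≈105 mm, which is the height of the flat lever. One more gentle press, then lift and check.

>>> {"op": "move_arm", "data": {
  "steps": [
    [0,0,0,0,0,-0.001,0],
    [0,0,0,0,0,0,0]
  ]
}}

```text
clock: 26.0
eef_pos: [629.9, -95.8, 105.1]
tool_rot: [-3.136, -0.003, 2.842]
force: [-1.8, -0.6, 7.9]
width: -0.3
gripper_force: 3.9
```

>>> {"op": "move_arm", "data": {
  "steps": [
    [0,0,0,0,0,0.02,0],
    [0,0,0,0,0,0.04,0],
    [0,0,0,0,0,0.04,0],
    [0,0,0,-0.04,0.012,0.04,0],
    [0,0,0,-0.04,0.012,0,0]
  ]
}}

```text
clock: 26.5
eef_pos: [558.4, -72.5, 242.8]
tool_rot: [-3.14, 0.006, 2.841]
force: [-0.3, 1.8, 0.5]
width: 0.3
gripper_force: 0.0
```

>>> {"op": "move_arm", "data": {
  "steps": [
    [0,0,0,-0.04,0.012,0,0],
    [0,0,0,-0.03,0.01,0,0],
    [0,0,0,0,0,0,0]
  ]
}}

```text
clock: 26.8
eef_pos: [480.8, -50.5, 238.7]
tool_rot: [-3.133, -0.007, 2.845]
force: [1.0, -0.0, -0.3]
width: -0.3
gripper_force: 0.0
```

```bash
python3 - <<'E'
from h import *
err(boxp(38,-1,105));rel(("scene","side","wrist"),names=('loop_bar','keeper_seat','keeper_lip','drawer_face','lever_press','lever_pivot'))
s,_=eyes.get_image('side'); w_,_=eyes.get_image('wrist')
cv2.imwrite('pics/s7.png',np.hstack([cv2.resize(s[170:245,220:320],(400,300),interpolation=cv2.INTER_CUBIC),cv2.resize(w_,(400,300))]))
c,d=eyes.get_image('side'); P=bx(cloud('side',d,np.ones(d.shape,bool)))
Q=P[(abs(P[:,1])<10)&(P[:,0]>25)&(P[:,0]<65)&(P[:,2]>92)]; print("lever z",len(Q),np.percentile(Q[:,2],[10,50,90]) if len(Q) else "")
E
```

```text
t 26.8 q [ 0.57  0.47 -0.75  1.94  0.41  0.9   0.88] box xyz -117.1 -1.9 238.7
rot [ 0.34 -0.5  -0.49] shift [ 148.1  -46.  -133.7] F [ 1.  -0.  -0.3] 0.9
scene loop_bar -36.0 0.0 93.9 0.62
scene keeper_seat -39.1 -1.7 100.5 0.71
scene keeper_lip 50.1 0.5 107.4 0.42
scene drawer_face -61.2 -1.7 62.4 0.59
scene lever_press 47.4 -1.2 107.9 0.74
scene lever_pivot -1.8 -0.2 93.1 0.96
side loop_bar -39.2 0.5 102.2 0.46
side keeper_seat -37.0 -4.8 97.4 0.97
side keeper_lip -42.3 2.1 111.4 0.68
side drawer_face -57.5 2.0 59.2 0.9
side lever_press 47.7 -0.1 111.2 0.54
side lever_pivot 92.9 -66.7 85.3 0.56
wrist drawer_face -62.7 -4.2 57.9 0.86
wrist lever_press 51.6 -0.6 106.4 0.8
lever z 92 [105.23937601 107.59446628 109.78410797]
```

View pics/s7.png

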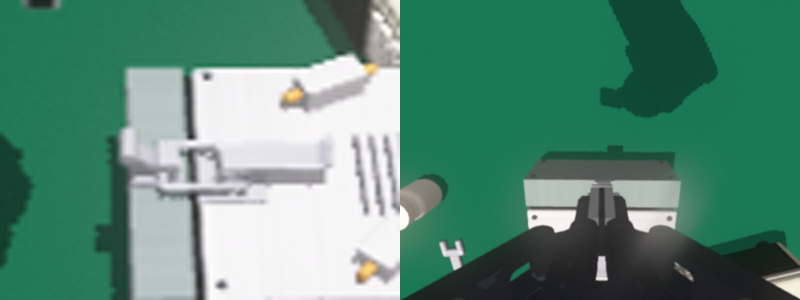

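The lever lies flat (270,160), the loop is hooked over the keeper, the drawer gap is closed down and the arm is clear. Handing in.

```bash
python3 -c "
from cell import ctrl
print(ctrl.finish_job())"
```

```text
the job is handed in; nothing more can be done
None
```

I closed and latched the shield box and handed the job in. The last pictures show the lever flat, the loop hooked under the lip, the drawer tight to within camera accuracy and the arm clear; the hand-in call returned no verdict.

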